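# Put the clamp plate back in the lever arch file of autoclave records

### The arm

A 6-joint arm with a two-finger parallel gripper is mounted at the origin on the work surface. World frame = base frame: x ahead of the robot, y to its left, z up, the work surface at z = 0. Lengths are in m, angles in rad, forces in N, time in s.
With the tool pointing down it reaches from about 0.35 to 0.775 m from the base axis. Payload 7.3 kg.
Tool frame: the origin (TCP) lies at the very end of the fingers, on their centre line; the grasp point (between the pads) lies 19 mm behind it; z points along the fingers, x is the direction in which the jaws open and shut, and the axes are right-handed (so a half turn about z gives the same grasp; the last joint's range is limited). The gripper opens to 92 mm and grips with 3 to 60 N. Pads are 19 mm wide; open, the fingers measure 130 mm over their backs; the gripper's body (75 mm by 190 mm) begins 47 mm behind the grasp point.
Start: joints at [1.168, 0.342, 1.524, -0, 1.275, -0.146], TCP at [0.133, 0.508, 0.227] pointing down, gripper open.
Joint ranges: [-2.53, 2.53], [-0.77, 2.02], [0.04, 2.7], [-1, 4.14], [0.28, 2.66], [-3.11, 3.11]. Speed limits (rad/s): [2.57, 2.57, 3.14, 3.14, 3.14, 3.14].

### API

Orientations are given as [roll, pitch, yaw] about the fixed x, y, z axes, in that order (R = Rz(yaw) Ry(pitch) Rx(roll)).
In Python, from cell import robot, read_camera, nets gives the robot as it stands. The module is installed in compiled form; this text tells all that it offers.
- The arm moves only by the tool carry_out, never from a script. Its arguments are lists of equal length, an entry for each row: "translation": the shift along the tool's x, y, z in m, a list of three; "turn": the turn, a rotation vector about the tool's x, y, z in rad, a list of three; "gripper": the gripper's target within -1 to 1 (shut at 1, half-way at 0, fully open at -1). A call has 1 to 10 rows; each row shifts and turns the commanded pose from where the row before left it, along the tool's axes as they then stand; what a row does not reach is not made up. A row lasts 1/10 s, in which the tool goes at most 50 mm and 8.59 degrees, less where a joint would pass 70% of its speed; a pose out of reach is approached as far as the arm can. A call with a gripper value outside its range is refused whole. The fingers move at their own pace and stop on an object; "squeeze" is the grip in N (left out, the last holds). Time passes only in rows, so rows that do not move let the fingers close. It gives the time, the measured TCP pose, the force and the opening at its end, in the units of the state.
- robot.observe(): the state, without advancing time (a new reading comes with each control period).
- read_camera(name): name is "scene" or "top"; returns a dict with "img" (480x640x3 uint8, red, green, blue), "fx", "fy", "cx", "cy" (pixels), "world_from_camera" (4x4, takes a point from camera to world coordinates). Camera axes: x right, y down, z forward; pixel columns grow to the right and rows downward; lengths in m; the calibration is good to about 2 mm. A picture is of the moment at which its call begins. There is no depth.
- robot.hand_in(): hands the job in, once; it reports no verdict.
Trained networks look in a picture, given as the dict that the camera call returned (one of the last four; its "shot" number tells which), for a name from the list of things; names that differ only in an ending like _2 or _b are one class to them, and where a whole thing is asked for, a point or a joint stands for the part that bears it (a point fixed in the world has none). Each returns a list of dicts, best first, with "score" (0 to 1); they miss things now and then, are a little off and sometimes report something else, mostly with a low value. They report only what shows in the picture. A call takes as long as a camera call. They do not tell look-alikes from the thing itself.
- nets.regions_of(picture, name): "region" (480x640 bool, what is visible of it) and "pixel" ([column, row] in pixels, amid what is visible of it).
- nets.tip_of(picture, name): "pixel" ([column, row] in pixels: a listed point, or the origin of a listed thing).
The state is a dict: "time": time; "qpos": joint angles; "qvel": joint speeds; "joint_efforts": joint torques, N m; "tool_pos": TCP position; "tool_rot": TCP orientation; "contact_force": force on the tool from outside, world axes, zero at the start; "torque": the same for the moment, N m; "opening": finger opening in m.
Only numpy, scipy, OpenCV 4.12 (cv2) and the standard library are available. Lean on these libraries where they do the work, as an engineer would, in place of code of your own. Each camera call takes 0.05 s, during which the arm holds its last target. There are 200 camera calls.

### The job

Lift the lever of the lever arch file so that its rings spring open, slip the loose clamp plate over the two posts until it lies flat on the stack of record cards, then press the lever back down until the rings are fully closed. Work gently: feel for the posts instead of forcing the plate onto them, do not strain the lever against its stops, and leave the other things on the table alone.

Things in the scene. Friction and masses are not known exactly. Their poses are not given: they have to be found in the camera images.
- file: Black lever arch file lying open and flat; it cannot move. Origin: at table height, midway between the middle places of its two posts; z up, x towards the spine, y along the row of posts. Cover boards 4 mm thick, x -130 to +323, y -150 to +120 mm. The lever lies alongside at y = -112 mm. All mm in the entries below are in this frame.
- posts_nominal (a point): Midpoint of the possible places of the post tops, at (0, 0, 55). Two upright steel posts, 6 mm thick with flat ends, at y = -40 and +40. The carriage that bears them is adjustable and is locked anywhere from 12 mm to -x to 12 mm to +x of here, both posts alike; y is true. This shift is not measured and does not change during the job: it must be felt (or seen).
- card_top (a point): Point on top of the stack of paper cards through which the posts rise, at (0, 0, 26). The stack is fixed and fills x -85 to +26, y -62 to +62, up to z = 26: the clamp bar must lie on it.
- ring_hinge (a point): Middle of the hinge of the two wire rings, at (45, 0, 15), axis along y. Rings at y = -40 and +40. Closed, they reach from here over the post tops (wire top at z = 61), so no hole can pass; open, they lean back, everything at x above 40, up to z = 94.
- lever_hinge (a point): Point on the lever's hinge axis (parallel to y), at (45, -112, 18), fixed.
- lever (a joint): Lever angle, rad: 0 = fully down, rings closed; 0.9 = fully up, rings open; hard stops at both. The rings turn 1.2 times as far. An over-centre spring pulls it down below about 0.12 rad and up above. Square to the lever at the roll it takes about 4 N to start lifting and at most about 7 N (near 0.75) to press down, nothing at 0.12; straight down with rubbing, up to 3 times that.
- lever_roll (a point): Centre of the rolled grip at the lever's free end: steel roll 14 mm in diameter, 24 mm long along y, on a strip 12 mm wide. Lever down: at (-55, -112, 36), 32 mm above the bare cover; it moves on an arc of radius 102 mm about lever_hinge to about (-3, -112, 107) with the lever fully up.
- bar: Loose grey plastic clamp plate, 50 to 85 g, beside the file: 46 (x) by 116 (y) by 8 mm thick, two through holes 7.5 mm (x) by 10 mm (y) centred at its y = -40 and +40, and on top a central fin to grip, 12 mm thick (x), 40 mm long (y), top 41 mm above the underside. Origin: centre of the underside, z up. On the file its y lies along the file's y, either way round.
- tape: roll of paper tape lying flat, 64 mm outside, 24 mm high; bystander. Origin: centre of the underside.
- spray: white bottle with a blue label, 68 mm in diameter, 190 mm high, standing; bystander. Origin: centre of the underside.
- tray: open steel instrument tray 150 by 260 by 35 mm; bystander. Origin: centre of the underside.
Not all that is in view belongs to the job. Of the things that look like the bar, the largest one is meant.

How it is judged:
By the outcome, as a careful person would: the job done as asked, in the order asked, and still so for the second after the job is handed in, with the robot touching nothing.
It also fails if it takes over 72 s, if anything falls off the work surface, if the arm or the gripper's body presses on something with over 40 N, if the wrist force passes 120 N, or if a joint passes its speed limit or range.

## Working session

There is one attempt and no reset: what is moved stays moved. The work goes in short steps, Python scripts to look and compute and a tool call to move; the robot and the scene stay as the last step left them, time stands still between calls to the robot, and variables do not carry over. Pictures are saved under pics/ and viewed, about 8 in all and at most 12, crops included, and the job is handed in when it is done.

Besides the shell and the picture viewer there is one more tool, called after "Call:" as name(argument=value, ...) on one line, values as JSON. carry_out: Moves the arm, as the interface text tells. Its arguments: {"type":"object","properties":{"translation":{"type":"array","items":{"type":"array","items":{"type":"number"}}},"turn":{"type":"array","items":{"type":"array","items":{"type":"number"}}},"gripper":{"type":"array","items":{"type":"number"}},"squeeze":{"type":"number"}},"required":["translation","turn","gripper"]}

```bash
mkdir -p pics; cat > h.py <<'E'
import numpy as np, cv2
from cell import robot, read_camera, nets
def ray(p,px):
    M=np.array(p["world_from_camera"]);d=M[:3,:3]@np.array([(px[0]-p["cx"])/p["fx"],(px[1]-p["cy"])/p["fy"],1.]);return M[:3,3],d
def at(p,px,z):
    o,d=ray(p,px);return o+d*(z-o[2])/d[2]
def proj(p,X):
    M=np.linalg.inv(np.array(p["world_from_camera"]));c=M[:3,:3]@np.array(X)+M[:3,3]
    return np.array([p["fx"]*c[0]/c[2]+p["cx"],p["fy"]*c[1]/c[2]+p["cy"]])
def save(p,n):cv2.imwrite("pics/"+n,p["img"][:,:,::-1])
E
python3 - <<'E'
from h import *
np.set_printoptions(precision=4,suppress=True)
Z=dict(file=0,posts_nominal=.055,card_top=.026,ring_hinge=.015,lever_hinge=.018,lever_roll=.036,bar=0,tape=0,spray=0,tray=0)
for c in("scene","top"):
    p=read_camera(c);save(p,c+".png");print(c,np.array(p["world_from_camera"]),p["fx"])
    for n,z in Z.items():
        try:
            for r in nets.tip_of(p,n)[:3]:print(n,round(r["score"],2),np.round(r["pixel"]),at(p,r["pixel"],z))
        except Exception as e:print(n,e)
print(robot.observe())
E
```

```text
scene [[ 0.1034  0.7917 -0.6021  1.4268]
 [ 0.9946 -0.0798  0.0659 -0.0877]
 [ 0.0041 -0.6056 -0.7957  1.1647]
 [ 0.      0.      0.      1.    ]] 611.1181308576569
file 0.69 [255. 251.] [ 0.5442 -0.1205  0.    ]
posts_nominal 0.87 [252. 232.] [ 0.5295 -0.1217  0.055 ]
card_top 0.56 [258. 241.] [ 0.5353 -0.1096  0.026 ]
ring_hinge 0.86 [256. 258.] [ 0.5764 -0.1171  0.015 ]
lever_hinge 0.87 [212. 267.] [ 0.5942 -0.2204  0.018 ]
lever_hinge 0.71 [256. 242.] [ 0.5302 -0.1153  0.018 ]
lever_roll 0.58 [204. 235.] [ 0.5129 -0.2363  0.036 ]
bar 0.97 [459. 300.] [0.7279 0.3296 0.    ]
bar 0.83 [416. 264.] [0.6216 0.2554 0.    ]
bar 0.66 [373. 304.] [0.7194 0.1364 0.    ]
tape 0.67 [400. 223.] [0.4927 0.2414 0.    ]
spray 0.76 [507. 258.] [0.6239 0.4724 0.    ]
spray 0.49 [258. 239.] [ 0.5093 -0.1103  0.    ]
tray 0.56 [105. 278.] [ 0.5877 -0.4663  0.    ]
top [[-0.0152 -0.9808  0.1945  0.2913]
 [-0.9999  0.0162  0.0037  0.0049]
 [-0.0068 -0.1944 -0.9809  1.5472]
 [ 0.      0.      0.      1.    ]] 537.023150652698
file 0.72 [359. 264.] [ 0.5309 -0.1078  0.    ]
posts_nominal 0.75 [365. 262.]
[... 321 characters left out ...]
 0.    ]
bar 0.63 [209. 201.] [0.7278 0.3327 0.    ]
tape 0.62 [239. 279.] [0.4911 0.2414 0.    ]
spray 0.76 [160. 236.] [0.6222 0.4769 0.    ]
spray 0.3 [477. 238.] [ 0.6012 -0.4582  0.    ]
tray 0.8 [482. 238.] [ 0.6025 -0.4715  0.    ]
{'time': 1.1, 'qpos': array([ 1.168 ,  0.342 ,  1.5241,  0.    ,  1.2754, -0.146 ]), 'qvel': array([-0.0004,  0.0004,  0.0005,  0.0005, -0.0009,  0.0001]), 'joint_efforts': array([ -0.0013, -43.1152, -24.4473,   0.0719,   0.0486,  -0.0001]), 'tool_pos': array([0.1333, 0.5078, 0.2267]), 'tool_rot': array([-3.1416, -0.0001,  1.314 ]), 'contact_force': array([0.4025, 0.715 , 0.5572]), 'torque': array([-0.0405,  0.0088,  0.0674]), 'opening': 0.0918625477889673}
```

View pics/scene.png

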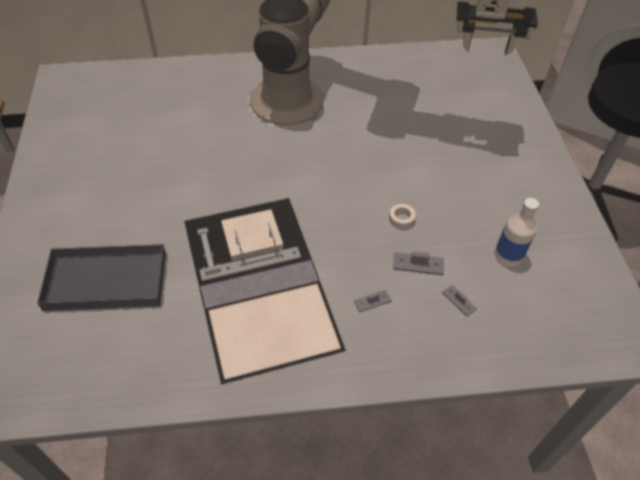

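View pics/top.png

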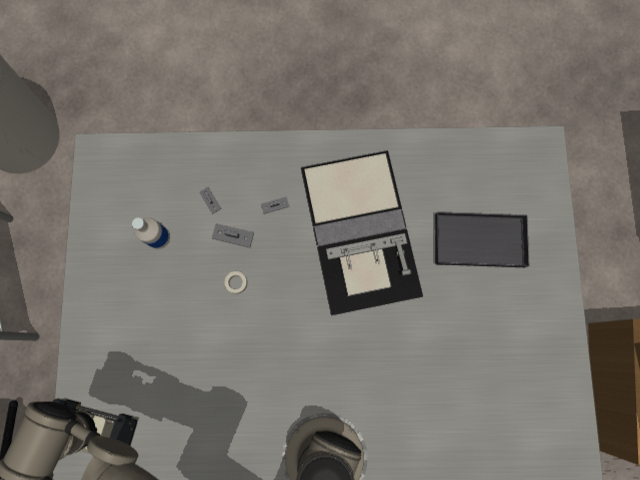

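The scene picture shows the file at about (255,250) with its lever on the left at (207,240). The large bar is at (418,263), and the smaller look-alikes are at (373,301) and (459,300). The top picture agrees, with the bar at (232,235) and the lever at (404,255). Next I fit the poses from the silhouettes.

```bash
cat >> h.py <<'E'
from scipy.optimize import minimize
def box(x0,x1,y0,y1,z0,z1):return np.array([[x,y,z] for x in(x0,x1) for y in(y0,y1) for z in(z0,z1)])
def T(v,P):
    c,s=np.cos(v[2]),np.sin(v[2]);P=np.atleast_2d(P);return np.c_[v[0]+c*P[:,0]-s*P[:,1],v[1]+s*P[:,0]+c*P[:,1],P[:,2]]
FILE=[box(-.130,.323,-.150,.120,0,.004)]
BAR=[box(-.023,.023,-.058,.058,0,.008),box(-.006,.006,-.02,.02,0,.041)]
def sil(p,v,boxes,S=8):
    m=np.zeros((480*2,640*2),np.uint8)
    for B in boxes:
        q=np.array([proj(p,X) for X in T(v,B)])
        h=cv2.convexHull(((q+.5)*2*S*2).astype(np.int32)) if False else cv2.convexHull((((q+.5)*2-.5)*16).round().astype(np.int32))
        cv2.fillConvexPoly(m,h,255,cv2.LINE_AA,4)
    return cv2.resize(m,(640,480),interpolation=cv2.INTER_AREA)/255.
def fit(obs,boxes,v0,d=(.02,.02,.1)):
    f=lambda v:sum(np.abs(sil(p,v,boxes)-r).sum() for p,r in obs)
    v0=np.array(v0,float);best=None
    for _ in range(3):
        r=minimize(f,v0,method="Nelder-Mead",options=dict(initial_simplex=np.vstack([v0]+[v0+np.eye(3)[i]*d[i] for i in range(3)]),xatol=1e-4,fatol=.1))
        v0=r.x;d=np.array(d)*-.5
    return r.x,r.fun
E
cat > f.py <<'E'
from h import *
np.set_printoptions(precision=4,suppress=True)
P={c:read_camera(c) for c in("scene","top")}
def reg(n,xy):
    o=[]
    for p in P.values():
        q=proj(p,[*xy,0.01]);rs=nets.regions_of(p,n);r=min(rs,key=lambda r:np.hypot(*(np.array(r["pixel"])-q)))
        m=r["region"].astype(np.uint8);print(n,r["score"],r["pixel"],m.sum())
        if n=="file":
            h=cv2.convexHull(np.argwhere(m)[:,::-1].copy().astype(np.int32));m=cv2.fillConvexPoly(m,h,1)
        o.append((p,m.astype(float)))
    return o
R={}
for n,B,v0 in(("file",FILE,(.535,-.117,.2)),("bar",BAR,(.63,.258,-.2))):
    o=reg(n,v0[:2] if n=="bar" else (.63,-.1))
    for oo in([o[0]],[o[1]],o):
        v,f=fit(oo,B,v0);print(n,v,f)
    R[n]=v
np.savez("pose.npz",**R)
ims=[]
for (c,p),ctr in zip(P.items(),((253,240),(370,262))):
    k=6;w,hh=66,46
    x0,y0=ctr[0]-w,ctr[1]-hh
    im=cv2.resize(p["img"][y0:y0+2*hh,x0:x0+2*w],None,fx=k,fy=k,interpolation=cv2.INTER_CUBIC)[:,:,::-1].copy()
    for X in([0,-.04,.055],[0,.04,.055],[-.055,-.112,.036],[.045,-.112,.018],[.026,.062,.026],[-.085,.062,.026],[.026,-.062,.026],[-.085,-.062,.026],[.045,0,.015],[0,-.04,.026],[0,.04,.026]):
        q=(proj(p,T(R["file"],X)[0])-[x0,y0]+.5)*k-.5
        cv2.circle(im,tuple(int(a) for a in q),3,(0,0,255),1)
    cv2.imwrite(f"pics/c_{c}.png",im)
E
python3 f.py
```

```text
file 0.76 [258.3, 290.8] 19412
file 0.94 [357.2, 229.2] 13810
file [ 0.5349 -0.1192  0.1843] 209.7450980392157
file [ 0.5347 -0.117   0.1881] 154.35294117647058
file [ 0.5349 -0.1183  0.1834] 476.964705882353
bar 0.88 [417.4, 263.9] 970
bar 0.8 [231.6, 233.3] 631
bar [ 0.6233  0.258  -0.2499] 57.97647058823529
bar [ 0.6233  0.2622 -0.2686] 51.278431372549015
bar [ 0.6233  0.259  -0.245 ] 136.88235294117646Traceback (most recent call last):
  File "f.py", line 19, in <module>
    np.savez("pose.npz",**R)
    ~~~~~~~~^^^^^^^^^^^^^^^^
TypeError: savez() got multiple values for argument 'file'
```

```bash
sed -i 's/np.savez("pose.npz",\*\*R)/R["file"]=np.array([.5349,-.118,.185]);import json;json.dump({k:list(v) for k,v in R.items()},open("pose.json","w"))/' f.py; python3 f.py|tail -1
```

```text
bar [ 0.6231  0.2585 -0.2674] 160.45882352941177
```

View pics/c_scene.png

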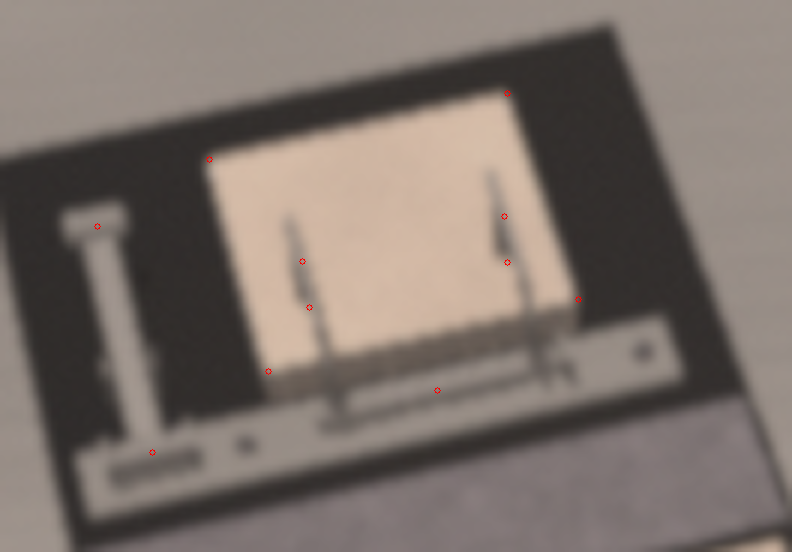

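The scene crop shows the overlaid file points landing on the card corners, lever roll (97,226) and hinge (152,452). The dark post pieces at about (300,285) and (500,240) lie near or slightly to -x of nominal. I'll go to the lever first.

```bash
cat > plan.py <<'E'
import sys,json
from h import *
from scipy.spatial.transform import Rotation as Ro
F=json.load(open("pose.json"))["file"]
def fw(x,y,z):return T(F,[x/1e3,y/1e3,z/1e3])[0]
def inf(p):
    c,s=np.cos(F[2]),np.sin(F[2]);d=np.array(p)-[F[0],F[1],0];return np.array([c*d[0]+s*d[1],-s*d[0]+c*d[1],d[2]])*1e3
def plan(*wps,start=None):
    "waypoint: (xyz, yaw, nrows); prints tool rows"
    o=robot.observe();p=o["tool_pos"];R=Ro.from_euler("xyz",o["tool_rot"])
    tr=[];tu=[]
    for w,yaw,n in wps:
        Rt=Ro.from_euler("xyz",[np.pi,0,yaw]);rv=(R.inv()*Rt).as_rotvec();p0=p
        for i in range(n):
            q=p0+(np.array(w)-p0)*(i+1)/n
            tr.append(R.inv().apply(q-p));tu.append(rv/n);R=R*Ro.from_rotvec(rv/n);p=q
    print(json.dumps(np.round(tr,4).tolist()));print(json.dumps(np.round(tu,3).tolist()))
def st():
    o=robot.observe();print("t",round(o["time"],2),"file mm",inf(o["tool_pos"]).round(1),"rot",o["tool_rot"].round(3),"F",o["contact_force"].round(1),"M",o["torque"].round(2),"op",round(o["opening"],4),"q",o["qpos"].round(2))
E
python3 - <<'E'
from plan import *
print(fw(-55,-112,36));plan(([.42,.28,.22],1.6,8),([.47,.10,.2],1.756,2),([.52,-.10,.17],1.756,5),(fw(-55,-112,80),1.756,5))
E
```

```text
[ 0.50144052 -0.23820592  0.036     ]
[[-0.0184, 0.0419, 0.0008], [-0.0199, 0.0412, 0.0008], [-0.0214, 0.0405, 0.0008], [-0.0228, 0.0397, 0.0008], [-0.0242, 0.0388, 0.0008], [-0.0256, 0.0379, 0.0008], [-0.0269, 0.037, 0.0008], [-0.0282, 0.036, 0.0008], [-0.0907, 0.0224, 0.01], [-0.0922, 0.0152, 0.01], [-0.0412, 0.0025, 0.006], [-0.0412, 0.0025, 0.006], [-0.0412, 0.0025, 0.006], [-0.0412, 0.0025, 0.006], [-0.0412, 0.0025, 0.006], [-0.0265, -0.0087, 0.018], [-0.0265, -0.0087, 0.018], [-0.0265, -0.0087, 0.018], [-0.0265, -0.0087, 0.018], [-0.0265, -0.0087, 0.018]]
[[0.0, -0.0, -0.036], [0.0, -0.0, -0.036], [0.0, -0.0, -0.036], [0.0, -0.0, -0.036], [0.0, -0.0, -0.036], [0.0, -0.0, -0.036], [0.0, -0.0, -0.036], [0.0, -0.0, -0.036], [0.0, 0.0, -0.078], [0.0, 0.0, -0.078], [0.0, -0.0, 0.0], [0.0, -0.0, 0.0], [0.0, -0.0, 0.0], [0.0, -0.0, 0.0], [0.0, -0.0, 0.0], [0.0, -0.0, 0.0], [0.0, -0.0, 0.0], [0.0, -0.0, 0.0], [0.0, -0.0, 0.0], [0.0, -0.0, 0.0]]
```

Call:
carry_out(translation=[[-0.018,0.042,0],[-0.02,0.041,0],[-0.021,0.04,0],[-0.023,0.04,0],[-0.024,0.039,0],[-0.026,0.038,0],[-0.027,0.037,0],[-0.028,0.036,0],[-0.045,0.012,0.005],[-0.045,0.01,0.005]], turn=[[0,0,-0.036],[0,0,-0.036],[0,0,-0.036],[0,0,-0.036],[0,0,-0.036],[0,0,-0.036],[0,0,-0.036],[0,0,-0.036],[0,0,-0.078],[0,0,-0.078]], gripper=[-1,-1,-1,-1,-1,-1,-1,-1,-1,-1])

```text
time: 2.7
tool_pos: [0.4493, 0.1909, 0.2165]
tool_rot: [3.141, -0.0, 1.761]
contact_force: [0.4, -0.8, -1.0]
opening: 0.0916
```

```bash
python3 -c "
from plan import *
st();plan(([.52,-.10,.17],1.756,7),(fw(-55,-112,80),1.756,5))"
```

```text
t 2.7 file mm [-27.3 319.4 216.5] rot [ 3.141 -0.     1.761] F [ 0.4 -0.8 -1. ] M [ 0.05 -0.03  0.04] op 0.0916 q [ 0.24  0.28  1.64  0.    1.22 -1.52]
[[-0.0427, 0.002, 0.0066], [-0.0427, 0.0021, 0.0066], [-0.0427, 0.0021, 0.0066], [-0.0427, 0.0021, 0.0066], [-0.0427, 0.0022, 0.0066], [-0.0427, 0.0022, 0.0066], [-0.0427, 0.0022, 0.0066], [-0.0265, -0.0087, 0.018], [-0.0265, -0.0087, 0.018], [-0.0265, -0.0087, 0.018], [-0.0265, -0.0087, 0.018], [-0.0265, -0.0087, 0.018]]
[[0.0, -0.0, 0.001], [0.0, -0.0, 0.001], [0.0, -0.0, 0.001], [0.0, -0.0, 0.001], [0.0, -0.0, 0.001], [0.0, -0.0, 0.001], [0.0, -0.0, 0.001], [-0.0, 0.0, 0.0], [-0.0, 0.0, 0.0], [-0.0, 0.0, 0.0], [-0.0, 0.0, 0.0], [-0.0, 0.0, 0.0]]
```

Call:
carry_out(translation=[[-0.043,0.002,0.006],[-0.043,0.002,0.006],[-0.043,0.002,0.006],[-0.043,0.002,0.006],[-0.043,0.002,0.006],[-0.043,0.002,0.006],[-0.043,0.002,0.006],[-0.044,-0.014,0.03],[-0.044,-0.014,0.03],[-0.043,-0.015,0.03]], turn=[[0,0,0],[0,0,0],[0,0,0],[0,0,0],[0,0,0],[0,0,0],[0,0,0],[0,0,0],[0,0,0],[0,0,0]], gripper=[0.13,0.13,0.13,0.13,0.13,0.13,0.13,0.13,0.13,0.13])

```text
time: 3.7
tool_pos: [0.5019, -0.2269, 0.0919]
tool_rot: [3.141, 0.001, 1.758]
contact_force: [1.5, -0.3, 0.4]
opening: 0.0402
```

Call:
carry_out(translation=[[0,0,0],[0,0,0],[0,0,0]], turn=[[0,0,0],[0,0,0],[0,0,0]], gripper=[0.13,0.13,0.13])

```text
time: 4.0
tool_pos: [0.5025, -0.2245, 0.0934]
tool_rot: [3.141, 0.0, 1.758]
contact_force: [0.0, -0.4, -0.5]
opening: 0.0398
```

```bash
python3 -c "
from plan import *
st();plan((fw(-55,-112,19),1.756,6))"
```

```text
t 4.0 file mm [-51.4 -98.7  93.4] rot [3.141 0.    1.758] F [ 0.  -0.4 -0.5] M [0.01 0.04 0.01] op 0.0398 q [-0.56  0.53  1.63  0.    0.98 -2.32]
[[-0.0022, -0.0006, 0.0124], [-0.0022, -0.0006, 0.0124], [-0.0022, -0.0006, 0.0124], [-0.0022, -0.0006, 0.0124], [-0.0022, -0.0006, 0.0124], [-0.0022, -0.0006, 0.0124]]
[[0.0, 0.0, 0.0], [0.0, 0.0, 0.0], [0.0, 0.0, 0.0], [0.0, 0.0, 0.0], [0.0, 0.0, 0.0], [0.0, 0.0, 0.0]]
```

Call:
carry_out(translation=[[-0.013,-0.0035,0.012],[0,0,0.013],[0,0,0.015],[0,0,0.015],[0,0,0.01],[0,0,0.01],[0,0,0],[0,0,0]], turn=[[0,0,0],[0,0,0],[0,0,0],[0,0,0],[0,0,0],[0,0,0],[0,0,0],[0,0,0]], gripper=[0.13,0.13,0.13,0.13,0.13,0.13,0.13,0.13], squeeze=15)

```text
time: 4.8
tool_pos: [0.5011, -0.2385, 0.0177]
tool_rot: [3.142, -0.0, 1.758]
contact_force: [-0.1, -0.3, 0.4]
opening: 0.04
```

Call:
carry_out(translation=[[0,0,0],[0,0,0],[0,0,0],[0,0,0],[0,0,0]], turn=[[0,0,0],[0,0,0],[0,0,0],[0,0,0],[0,0,0]], gripper=[0.6,0.6,0.6,0.6,0.6])

```text
time: 5.3
tool_pos: [0.5014, -0.2391, 0.0182]
tool_rot: [3.141, 0.001, 1.758]
contact_force: [0.3, -3.2, 3.2]
opening: 0.0235
```

```bash
python3 -c "
from plan import *
st()
r0=np.arctan2(18,-100);R=np.hypot(18,100)
for a in (0,.1,.2,.3,.45,.6,.75,.87):
    print(a,(45+R*np.cos(r0-a)).round(1),(18+R*np.sin(r0-a)).round(1))"
```

```text
t 5.3 file mm [ -55.2 -112.9   18.2] rot [3.141e+00 1.000e-03 1.758e+00] F [ 0.3 -3.2  3.2] M [-0.45  0.12 -0.  ] op 0.0235 q [-0.58  0.64  1.68 -0.    0.82 -2.34]
0 -55.0 36.0
0.1 -52.7 45.9
0.2 -49.4 55.5
0.3 -45.2 64.7
0.45 -37.2 77.7
0.6 -27.4 89.3
0.75 -15.9 99.3
0.87 -5.7 106.0
```

Call:
carry_out(translation=[[0,0.001,-0.005],[0,0.0013,-0.005],[0,0.0033,-0.0096],[0,0.0042,-0.0092],[0,0.004,-0.0065],[0,0.004,-0.0065],[0,0.005,-0.0058],[0,0.005,-0.0058]], turn=[[0,0,0],[0,0,0],[0,0,0],[0,0,0],[0,0,0],[0,0,0],[0,0,0],[0,0,0]], gripper=[0.6,0.6,0.6,0.6,0.6,0.6,0.6,0.6], squeeze=20)

```text
time: 6.1
tool_pos: [0.5293, -0.2338, 0.0722]
tool_rot: [3.14, 0.002, 1.758]
contact_force: [3.7, -4.8, 1.5]
opening: 0.0238
```

```bash
python3 -c "
from plan import *
st();p=read_camera('scene')
cv2.imwrite('pics/l1.png',cv2.resize(p['img'][170:300,160:340,::-1],None,fx=4,fy=4,interpolation=cv2.INTER_CUBIC))"
```

```text
t 6.1 file mm [ -26.8 -112.8   72.2] rot [3.140e+00 2.000e-03 1.758e+00] F [ 3.7 -4.8  1.5] M [-0.74 -0.36  0.01] op 0.0238 q [-0.55  0.6   1.57 -0.    0.97 -2.31]
```

View pics/l1.png

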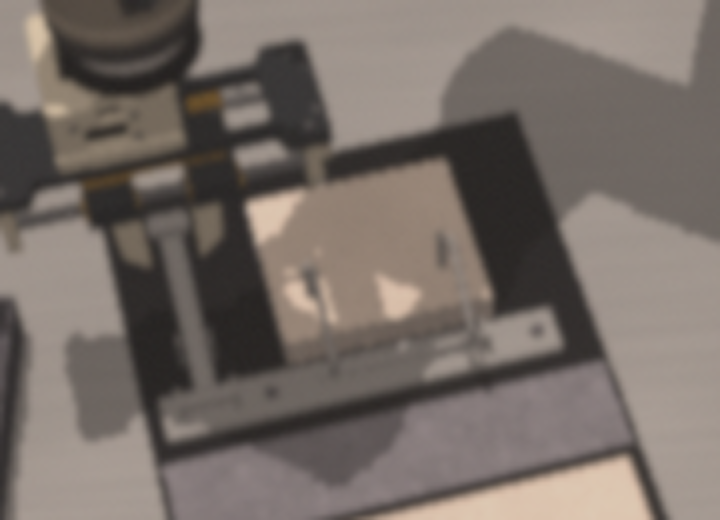

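The lever is in the fingers at about (175,225), lifted to roughly 0.6 rad, and the rings are coming off the posts at about (310,280) and (445,245). I'll continue the arc, release gently and back off.

Call:
carry_out(translation=[[0,0.0055,-0.0055],[0,0.006,-0.005],[0,0.005,-0.0035],[0,0.005,-0.003],[0,0.0015,-0.001],[0,0,0],[0,0,0],[0,0,0],[0,0,0]], turn=[[0,0,0],[0,0,0],[0,0,0],[0,0,0],[0,0,0],[0,0,0],[0,0,0],[0,0,0],[0,0,0]], gripper=[0.6,0.6,0.6,0.6,0.6,0.6,0.1,0.1,0.1])

```text
time: 7.05
tool_pos: [0.5504, -0.2281, 0.0886]
tool_rot: [-3.14, -0.002, 1.758]
contact_force: [-0.7, -0.6, -0.7]
opening: 0.0403
```

Call:
carry_out(translation=[[0,0,-0.015],[0,0,-0.025],[0,0,-0.03],[0,0,-0.03]], turn=[[0,0,0],[0,0,0],[0,0,0],[0,0,0]], gripper=[0.0,0.0,0.0,-0.3])

```text
time: 7.45
tool_pos: [0.5504, -0.2283, 0.1896]
tool_rot: [-3.14, -0.002, 1.758]
contact_force: [1.2, -0.0, -0.4]
opening: 0.0504
```

```bash
python3 -c "
from plan import *
st()
b=json.load(open('pose.json'))['bar'];print(b)
plan(([.56,-.05,.22],1.2,5),([.61,.2,.2],.2,8),([.6233,.2595,.09],-.258,4))"
```

```text
t 7.45 file mm [  -5.1 -111.3  189.6] rot [-3.140e+00 -2.000e-03  1.758e+00] F [ 1.2 -0.  -0.4] M [ 0.03 -0.05 -0.01] op 0.0504 q [-0.52  0.5   1.37  0.    1.27 -2.28]
[0.623120426180185, 0.25847858723669703, -0.2674212785178176]
[[0.0347, 0.0085, -0.006], [0.0354, 0.0046, -0.006], [0.0357, 0.0006, -0.006], [0.0356, -0.0033, -0.0061], [0.035, -0.0073, -0.0061], [0.0314, -0.0055, 0.0025], [0.0305, -0.0094, 0.0025], [0.0291, -0.0131, 0.0025], [0.0272, -0.0166, 0.0025], [0.0249, -0.0199, 0.0025], [0.0222, -0.0228, 0.0025], [0.0192, -0.0254, 0.0025], [0.0159, -0.0276, 0.0025], [0.0062, -0.0139, 0.0275], [0.0046, -0.0145, 0.0275], [0.0029, -0.015, 0.0275], [0.0012, -0.0152, 0.0275]]
[[-0.0, -0.0, 0.112], [-0.0, -0.0, 0.112], [-0.0, -0.0, 0.112], [-0.0, -0.0, 0.112], [-0.0, -0.0, 0.112], [-0.0, -0.0, 0.125], [-0.0, -0.0, 0.125], [-0.0, -0.0, 0.125], [-0.0, -0.0, 0.125], [-0.0, -0.0, 0.125], [-0.0, -0.0, 0.125], [-0.0, -0.0, 0.125], [-0.0, -0.0, 0.125], [-0.0, -0.0, 0.115], [-0.0, -0.0, 0.115], [-0.0, -0.0, 0.115], [-0.0, -0.0, 0.115]]
```

Call:
carry_out(translation=[[0.035,0.0085,-0.006],[0.035,0.0045,-0.006],[0.0355,0.0005,-0.006],[0.0355,-0.0035,-0.006],[0.035,-0.007,-0.006],[0.0315,-0.0055,0.0025],[0.0305,-0.0095,0.0025],[0.029,-0.013,0.0025],[0.027,-0.0165,0.0025],[0.025,-0.02,0.0025]], turn=[[0,0,0.112],[0,0,0.112],[0,0,0.112],[0,0,0.112],[0,0,0.112],[0,0,0.125],[0,0,0.125],[0,0,0.125],[0,0,0.125],[0,0,0.125]], gripper=[-0.3,-0.3,-0.3,-0.3,-0.3,-0.3,-0.3,-0.3,-0.3,-0.3])

```text
time: 8.45
tool_pos: [0.5915, 0.1067, 0.2062]
tool_rot: [-3.14, 0.001, 0.568]
contact_force: [-0.1, 0.8, -0.7]
opening: 0.0593
```

```bash
python3 - <<'E'
from plan import *
st()
plan(([.6232,.2595,.1],-.26,8))
out=[]
for c,ctr in(("scene",(250,235)),("top",(370,256))):
    p=read_camera(c);k=7;w,h=56,40;x0,y0=ctr[0]-w,ctr[1]-h
    im=cv2.resize(p["img"][y0:y0+2*h,x0:x0+2*w],None,fx=k,fy=k,interpolation=cv2.INTER_CUBIC)[:,:,::-1].copy()
    for X in([-12,-40,55],[12,-40,55],[-12,40,55],[12,40,55],[-12,-40,26],[12,-40,26],[-12,40,26],[12,40,26],[-3,-112,107]):
        q=(proj(p,fw(*X))-[x0,y0]+.5)*k-.5
        cv2.circle(im,tuple(int(a) for a in q),2,(0,0,255) if X[2]==55 else (255,0,0),1)
    cv2.imwrite(f"pics/d_{c}.png",im)
E
```

```text
t 8.45 file mm [ 97.  210.5 206.2] rot [-3.14e+00  1.00e-03  5.68e-01] F [-0.1  0.8 -0.7] M [-0.05  0.03 -0.04] op 0.0593 q [ 0.05  0.5   1.33  0.    1.31 -0.52]
[[0.0136, -0.014, 0.0133], [0.0121, -0.0153, 0.0133], [0.0105, -0.0165, 0.0133], [0.0087, -0.0174, 0.0133], [0.0069, -0.0183, 0.0133], [0.0049, -0.0189, 0.0133], [0.003, -0.0193, 0.0133], [0.0009, -0.0195, 0.0133]]
[[-0.0, 0.0, 0.104], [-0.0, 0.0, 0.104], [-0.0, 0.0, 0.104], [-0.0, 0.0, 0.104], [-0.0, 0.0, 0.104], [-0.0, 0.0, 0.104], [-0.0, 0.0, 0.104], [-0.0, 0.0, 0.104]]
```

View pics/d_scene.png

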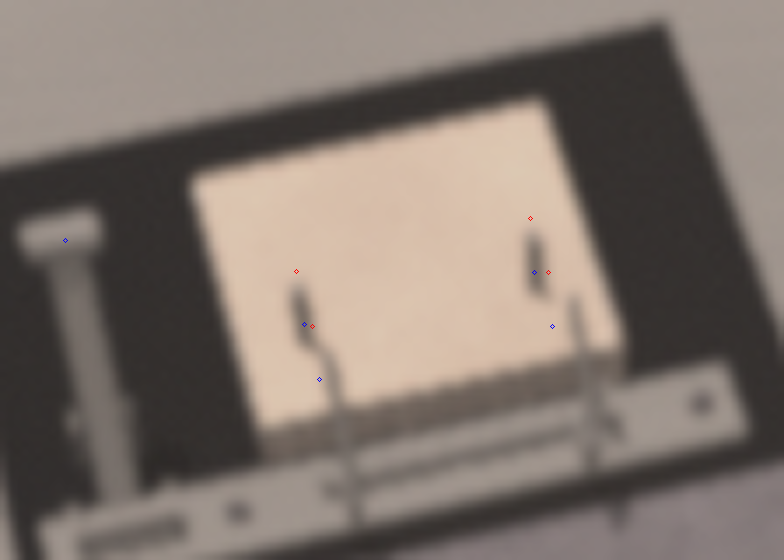

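View pics/d_top.png

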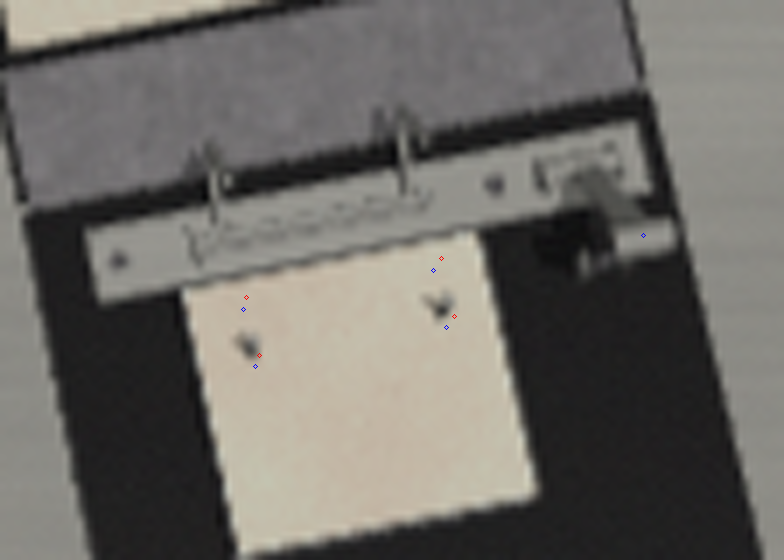

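Both views show the lever fully up with the roll at (60,232) in the scene crop, and the rings leaning back. The posts stand bare at (303,315) and (536,265). They read as a shift of about -4 to -6 mm, to be confirmed by feel. Next is the bar.

Call:
carry_out(translation=[[0.0135,-0.014,0.013],[0.012,-0.0155,0.013],[0.0105,-0.0165,0.013],[0.0085,-0.0175,0.013],[0.007,-0.0185,0.013],[0.005,-0.019,0.013],[0.003,-0.0195,0.013],[0.001,-0.0195,0.013],[0,0,0],[0,0,0]], turn=[[0,0,0.104],[0,0,0.104],[0,0,0.104],[0,0,0.104],[0,0,0.104],[0,0,0.104],[0,0,0.104],[0,0,0.104],[0,0,0],[0,0,0]], gripper=[-0.3,-0.3,-0.3,-0.3,-0.3,-0.3,-0.3,-0.3,-0.3,-0.3])

```text
time: 9.55
tool_pos: [0.6226, 0.2582, 0.1023]
tool_rot: [3.141, 0.001, -0.256]
contact_force: [0.3, -0.1, -0.1]
opening: 0.0595
```

```bash
python3 -c "
from plan import *
st();plan(([.6232,.2595,.014],-.26,1))"
```

```text
t 9.55 file mm [155.4 353.6 102.3] rot [ 3.141e+00  1.000e-03 -2.560e-01] F [ 0.3 -0.1 -0.1] M [-0.13  0.08 -0.01] op 0.0595 q [ 0.28  0.72  1.23 -0.    1.2   0.54]
[[0.0004, -0.0015, 0.0883]]
[[0.001, 0.001, 0.004]]
```

Call:
carry_out(translation=[[0.0005,-0.0015,0.018],[0,0,0.02],[0,0,0.02],[0,0,0.02],[0,0,0.01],[0,0,0]], turn=[[0,0,0.004],[0,0,0],[0,0,0],[0,0,0],[0,0,0],[0,0,0]], gripper=[-0.3,-0.3,-0.3,-0.3,-0.3,-0.3])

```text
time: 10.15
tool_pos: [0.6233, 0.2589, 0.0139]
tool_rot: [3.14, 0.002, -0.263]
contact_force: [-0.0, -0.3, -0.0]
opening: 0.0601
```

Call:
carry_out(translation=[[0,0,0],[0,0,0],[0,0,0],[0,0,0],[0,0,0],[0,0,0],[0,0,0],[0,0,0]], turn=[[0,0,0],[0,0,0],[0,0,0],[0,0,0],[0,0,0],[0,0,0],[0,0,0],[0,0,0]], gripper=[0.85,0.85,0.85,0.85,0.85,0.85,0.85,0.85], squeeze=20)

```text
time: 10.95
tool_pos: [0.6238, 0.2601, 0.0147]
tool_rot: [-3.141, 0.0, -0.263]
contact_force: [-1.2, -0.1, 0.7]
opening: 0.0119
```

```bash
python3 -c "
from plan import *
st();o=robot.observe()['tool_pos']
plan(([*o[:2],.16],-.258,4),([.58,.0,.16],.1,8),(fw(-4.8,0,110),.185,4))"
```

```text
t 10.95 file mm [156.9 355.3  14.7] rot [-3.141  0.    -0.263] F [-1.2 -0.1  0.7] M [-0.06  0.18  0.08] op 0.0119 q [0.28 0.82 1.29 0.   1.03 0.54]
[[-0.0, -0.0, -0.0363], [-0.0, -0.0, -0.0363], [-0.0, -0.0, -0.0363], [-0.0, -0.0, -0.0363], [0.003, 0.0328, 0.0], [0.0015, 0.0329, 0.0], [0.0001, 0.033, 0.0], [-0.0014, 0.0329, 0.0], [-0.0029, 0.0328, -0.0], [-0.0044, 0.0327, 0.0], [-0.0058, 0.0325, 0.0], [-0.0073, 0.0322, 0.0], [-0.0154, 0.0283, 0.0125], [-0.016, 0.028, 0.0125], [-0.0165, 0.0277, 0.0125], [-0.0171, 0.0273, 0.0125]]
[[-0.0, 0.0, -0.001], [-0.0, 0.0, -0.001], [-0.0, 0.0, -0.001], [-0.0, 0.0, -0.001], [-0.0, 0.0, -0.045], [-0.0, 0.0, -0.045], [-0.0, 0.0, -0.045], [-0.0, 0.0, -0.045], [-0.0, 0.0, -0.045], [-0.0, 0.0, -0.045], [-0.0, 0.0, -0.045], [-0.0, 0.0, -0.045], [0.0, 0.0, -0.021], [0.0, 0.0, -0.021], [0.0, 0.0, -0.021], [0.0, 0.0, -0.021]]
```

Call:
carry_out(translation=[[0,0,-0.03],[0,0,-0.037],[0,0,-0.039],[0,0,-0.04],[0.003,0.033,0],[0.0015,0.033,0],[0,0.033,0],[-0.0015,0.033,0],[-0.003,0.033,0],[-0.0045,0.0325,0]], turn=[[0,0,0],[0,0,0],[0,0,0],[0,0,0],[0,0,-0.045],[0,0,-0.045],[0,0,-0.045],[0,0,-0.045],[0,0,-0.045],[0,0,-0.045]], gripper=[0.85,0.85,0.85,0.85,0.85,0.85,0.85,0.85,0.85,0.85], squeeze=25)

```text
time: 11.95
tool_pos: [0.5893, 0.0636, 0.1606]
tool_rot: [3.142, 0.0, 0.009]
contact_force: [0.2, -1.4, -0.9]
opening: 0.0121
```

```bash
python3 -c "
from plan import *
st()
plan(([.56,-.03,.15],.12,4),(fw(-4.8,0,110),.185,5))"
```

```text
t 11.95 file mm [ 86.8 168.5 160.6] rot [3.142 0.    0.009] F [ 0.2 -1.4 -0.9] M [-0.1   0.04 -0.  ] op 0.0121 q [-0.02  0.52  1.43 -0.    1.19 -0.03]
[[-0.0075, 0.0233, 0.0026], [-0.0082, 0.0231, 0.0026], [-0.0088, 0.0229, 0.0026], [-0.0094, 0.0226, 0.0026], [-0.008, 0.0169, 0.008], [-0.0083, 0.0168, 0.008], [-0.0085, 0.0167, 0.008], [-0.0087, 0.0166, 0.008], [-0.0089, 0.0165, 0.008]]
[[0.0, 0.0, -0.028], [0.0, 0.0, -0.028], [0.0, 0.0, -0.028], [0.0, 0.0, -0.028], [-0.0, 0.0, -0.013], [-0.0, 0.0, -0.013], [-0.0, 0.0, -0.013], [-0.0, 0.0, -0.013], [-0.0, 0.0, -0.013]]
```

Call:
carry_out(translation=[[-0.0075,0.0235,0.0025],[-0.008,0.023,0.0025],[-0.009,0.023,0.0025],[-0.0095,0.0225,0.0025],[-0.008,0.017,0.008],[-0.008,0.017,0.008],[-0.0085,0.0165,0.008],[-0.0085,0.0165,0.008],[-0.009,0.0165,0.008],[0,0,0]], turn=[[0,0,-0.028],[0,0,-0.028],[0,0,-0.028],[0,0,-0.028],[0,0,-0.013],[0,0,-0.013],[0,0,-0.013],[0,0,-0.013],[0,0,-0.013],[0,0,0]], gripper=[0.85,0.85,0.85,0.85,0.85,0.85,0.85,0.85,0.85,0.85])

```text
time: 12.95
tool_pos: [0.5295, -0.119, 0.1095]
tool_rot: [-3.141, 0.002, 0.182]
contact_force: [0.7, 1.0, -0.2]
opening: 0.012
```

Call:
carry_out(translation=[[0,0,0],[0,0,0]], turn=[[0,0,0],[0,0,0]], gripper=[0.85,0.85])

```text
time: 13.15
tool_pos: [0.5312, -0.1169, 0.111]
tool_rot: [3.141, -0.001, 0.184]
contact_force: [-0.5, 0.0, -0.7]
opening: 0.0119
```

```bash
python3 - <<'E'
from plan import *
st()
plan((fw(-4.8,0,80),.185,1))
o=robot.observe();t=o["tool_pos"];b=[t[0],t[1],o["tool_rot"][2]]
p=read_camera("scene");k=7;ctr=(252,228);w,h=56,40;x0,y0=ctr[0]-w,ctr[1]-h
im=cv2.resize(p["img"][y0:y0+2*h,x0:x0+2*w],None,fx=k,fy=k,interpolation=cv2.INTER_CUBIC)[:,:,::-1].copy()
zb=t[2]-.0145
for X in [[sx*.023,sy*.058,z] for sx in(-1,1) for sy in(-1,1) for z in(0,.008)]+[[0,-.04,.008],[0,.04,.008]]:
    q=(proj(p,T(b,np.array(X)+[0,0,zb])[0])-[x0,y0]+.5)*k-.5
    cv2.circle(im,tuple(int(a) for a in q),2,(0,0,255),1)
for X in([-12,-40,55],[12,-40,55],[-12,40,55],[12,40,55]):
    q=(proj(p,fw(*X))-[x0,y0]+.5)*k-.5
    cv2.circle(im,tuple(int(a) for a in q),2,(255,0,0),1)
cv2.imwrite("pics/e_scene.png",im)
E
```

```text
t 13.15 file mm [ -3.5   1.8 111. ] rot [ 3.141e+00 -1.000e-03  1.840e-01] F [-0.5  0.  -0.7] M [-0.09 -0.01 -0.01] op 0.0119 q [-0.36  0.49  1.63  0.    1.02 -0.54]
[[-0.0014, 0.0018, 0.031]]
[[0.0, -0.001, -0.001]]
```

View pics/e_scene.png

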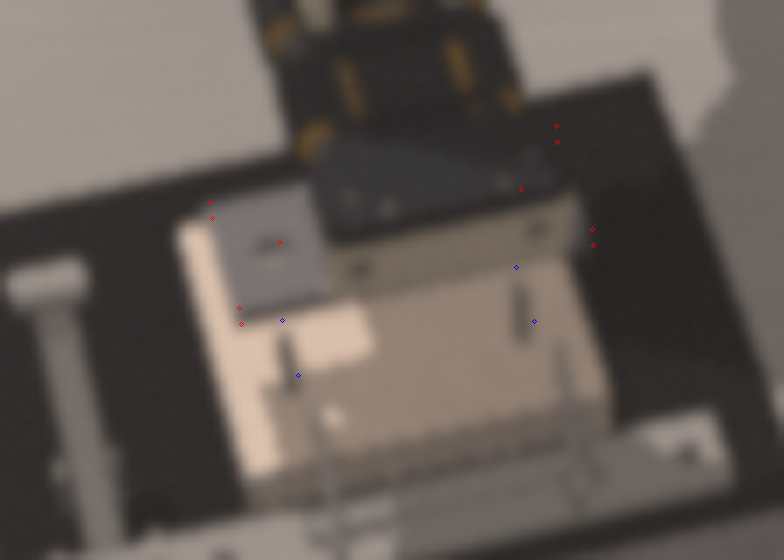

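The crop shows the held bar where the robot model predicts it, with its left corners at (211,202) and (240,310). The posts stand bare below at about (287,362) and (520,312). I'll descend and feel.

Call:
carry_out(translation=[[-0.0015,0.002,0.009],[0,0,0.01],[0,0,0.01],[0,0,0.01],[0,0,0],[0,0,0]], turn=[[0,0,0],[0,0,0],[0,0,0],[0,0,0],[0,0,0],[0,0,0]], gripper=[0.85,0.85,0.85,0.85,0.85,0.85])

```text
time: 13.8
tool_pos: [0.5295, -0.1196, 0.0712]
tool_rot: [-3.141, 0.001, 0.184]
contact_force: [0.6, 0.5, -0.1]
opening: 0.0116
```

```bash
python3 -c "
from plan import *
st()"
```

```text
t 13.8 file mm [-5.6 -0.6 71.2] rot [-3.141e+00  1.000e-03  1.840e-01] F [ 0.6  0.5 -0.1] M [-0.09  0.09  0.05] op 0.0116 q [-0.36  0.55  1.67  0.    0.92 -0.55]
```

Call:
carry_out(translation=[[0,0,0.001],[0,0,0.001],[0,0,0.001],[0,0,0]], turn=[[0,0,0],[0,0,0],[0,0,0],[0,0,0]], gripper=[0.85,0.85,0.85,0.85])

```text
time: 14.2
tool_pos: [0.5296, -0.1197, 0.0687]
tool_rot: [-3.142, -0.0, 0.184]
contact_force: [0.0, 0.3, -1.7]
opening: 0.0121
```

```bash
python3 -c "
from plan import *
st()"
```

```text
t 14.2 file mm [-5.5 -0.7 68.7] rot [-3.142 -0.     0.184] F [ 0.   0.3 -1.7] M [-0.1   0.03  0.06] op 0.0121 q [-0.36  0.55  1.67  0.    0.92 -0.55]
```

Call:
carry_out(translation=[[0,0,0.001],[0,0,0.001],[0,0,0]], turn=[[0,0,0],[0,0,0],[0,0,0]], gripper=[0.85,0.85,0.85])

```text
time: 14.5
tool_pos: [0.5295, -0.1197, 0.0665]
tool_rot: [-3.141, 0.0, 0.184]
contact_force: [0.4, 0.3, -0.6]
opening: 0.0122
```

Call:
carry_out(translation=[[0,0,0.001],[0,0,0.001],[0,0,0]], turn=[[0,0,0],[0,0,0],[0,0,0]], gripper=[0.85,0.85,0.85])

```text
time: 14.8
tool_pos: [0.5296, -0.1197, 0.0644]
tool_rot: [-3.141, 0.0, 0.184]
contact_force: [0.0, 0.2, 0.2]
opening: 0.0117
```

```bash
python3 -c "
from plan import *
st()"
```

```text
t 14.8 file mm [-5.6 -0.7 64.4] rot [-3.141  0.     0.184] F [0.  0.2 0.2] M [-0.13  0.06  0.03] op 0.0117 q [-0.36  0.56  1.68  0.    0.91 -0.55]
```

Call:
carry_out(translation=[[0,0,0.001],[0,0,0.001],[0,0,0.001],[0,0,0]], turn=[[0,0,0],[0,0,0],[0,0,0],[0,0,0]], gripper=[0.85,0.85,0.85,0.85])

```text
time: 15.2
tool_pos: [0.5296, -0.1197, 0.0614]
tool_rot: [-3.141, 0.0, 0.184]
contact_force: [-0.5, 0.1, -0.1]
opening: 0.0118
```

Call:
carry_out(translation=[[0,0,0.0015],[0,0,0.0015],[0,0,0.0015],[0,0,0]], turn=[[0,0,0],[0,0,0],[0,0,0],[0,0,0]], gripper=[0.85,0.85,0.85,0.85])

```text
time: 15.6
tool_pos: [0.5295, -0.1196, 0.0568]
tool_rot: [-3.141, 0.0, 0.184]
contact_force: [-0.2, 0.5, -0.6]
opening: 0.0117
```

```bash
python3 -c "
from plan import *
st();p=read_camera('scene');x0,y0=196,188
cv2.imwrite('pics/g.png',cv2.resize(p['img'][y0:y0+80,x0:x0+112,::-1],None,fx=7,fy=7,interpolation=cv2.INTER_CUBIC))"
```

```text
t 15.6 file mm [-5.6 -0.6 56.8] rot [-3.141  0.     0.184] F [-0.2  0.5 -0.6] M [-0.1   0.02 -0.06] op 0.0117 q [-0.36  0.57  1.68  0.    0.89 -0.55]
```

View pics/g.png

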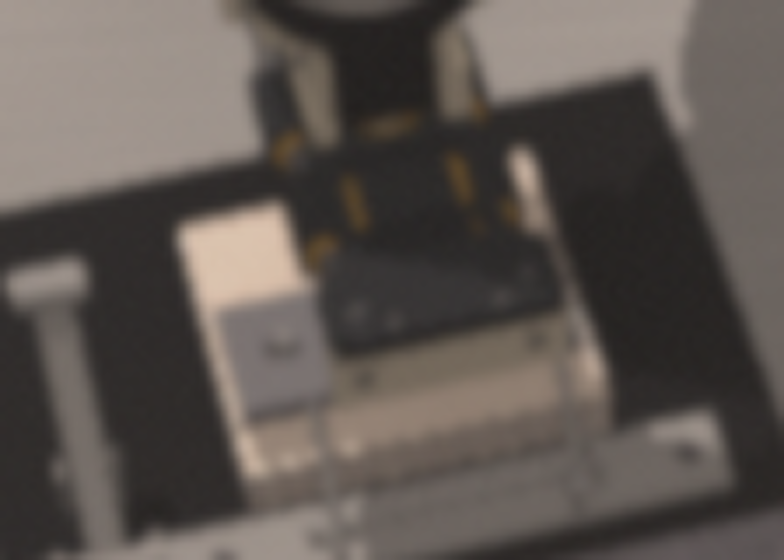

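The crop shows the post end rising through the bar's left hole at (283,342), with no post standing in front of the plate. So it threaded without any force. I'll lower it to the cards.

Call:
carry_out(translation=[[0,0,0.002],[0,0,0.002],[0,0,0.002],[0,0,0.002],[0,0,0.002],[0,0,0.002],[0,0,0]], turn=[[0,0,0],[0,0,0],[0,0,0],[0,0,0],[0,0,0],[0,0,0],[0,0,0]], gripper=[0.85,0.85,0.85,0.85,0.85,0.85,0.85])

```text
time: 16.35
tool_pos: [0.5295, -0.1196, 0.0448]
tool_rot: [-3.141, 0.0, 0.184]
contact_force: [0.4, -0.3, -0.9]
opening: 0.012
```

Call:
carry_out(translation=[[0,0,0.001],[0,0,0.001],[0,0,0.001],[0,0,0]], turn=[[0,0,0],[0,0,0],[0,0,0],[0,0,0]], gripper=[0.85,0.85,0.85,0.85])

```text
time: 16.75
tool_pos: [0.5296, -0.1197, 0.042]
tool_rot: [-3.141, -0.0, 0.184]
contact_force: [0.0, -0.1, -1.2]
opening: 0.0121
```

Call:
carry_out(translation=[[0,0,0.001],[0,0,0.0005],[0,0,0]], turn=[[0,0,0],[0,0,0],[0,0,0]], gripper=[0.85,0.85,0.85])

```text
time: 17.05
tool_pos: [0.5296, -0.1197, 0.0407]
tool_rot: [-3.142, -0.0, 0.184]
contact_force: [-0.2, -0.4, -0.5]
opening: 0.0119
```

```bash
python3 -c "
from plan import *
st()"
```

```text
t 17.05 file mm [-5.5 -0.7 40.7] rot [-3.142 -0.     0.184] F [-0.2 -0.4 -0.5] M [-0.09  0.13 -0.04] op 0.0119 q [-0.36  0.59  1.7   0.    0.85 -0.55]
```

Call:
carry_out(translation=[[0,0,0.0005],[0,0,0.0005],[0,0,0]], turn=[[0,0,0],[0,0,0],[0,0,0]], gripper=[0.85,0.85,0.85])

```text
time: 17.35
tool_pos: [0.5296, -0.1197, 0.0407]
tool_rot: [3.141, -0.0, 0.184]
contact_force: [-3.9, 1.3, 10.1]
opening: 0.0121
```

```bash
python3 -c "
from plan import *
st()"
```

```text
t 17.35 file mm [-5.5 -0.7 40.7] rot [ 3.141 -0.     0.184] F [-3.9  1.3 10.1] M [0.04 0.67 0.04] op 0.0121 q [-0.36  0.59  1.7   0.    0.85 -0.55]
```

Contact came at the expected height (10 N, underside at z ≈ 26). I'll release, rise and go above the lever roll.

Call:
carry_out(translation=[[0,0,-0.0007],[0,0,0],[0,0,0],[0,0,0],[0,0,-0.01],[0,0,-0.02],[0,0,-0.03],[0,0,-0.04],[0,0,-0.04]], turn=[[0,0,0],[0,0,0],[0,0,0],[0,0,0],[0,0,0],[0,0,0],[0,0,0],[0,0,0],[0,0,0]], gripper=[0.85,0.25,0.25,0.25,0.25,0.25,0.25,0.25,0.25])

```text
time: 18.25
tool_pos: [0.5293, -0.1196, 0.1822]
tool_rot: [-3.141, 0.0, 0.184]
contact_force: [0.7, 0.3, -0.2]
opening: 0.0346
```

```bash
python3 -c "
from plan import *
st();plan((fw(-4,-112,170),1.756,12),(fw(-4,-112,89),1.756,5))"
```

```text
t 18.25 file mm [ -5.8  -0.5 182.2] rot [-3.141  0.     0.184] F [ 0.7  0.3 -0.2] M [-0.08 -0.06  0.03] op 0.0346 q [-0.36  0.41  1.54  0.    1.18 -0.55]
[[0.0002, 0.0093, 0.001], [-0.0011, 0.0092, 0.001], [-0.0023, 0.009, 0.001], [-0.0034, 0.0086, 0.001], [-0.0045, 0.0081, 0.001], [-0.0055, 0.0075, 0.001], [-0.0065, 0.0067, 0.001], [-0.0073, 0.0058, 0.001], [-0.008, 0.0048, 0.001], [-0.0085, 0.0037, 0.001], [-0.0089, 0.0025, 0.001], [-0.0092, 0.0014, 0.001], [0.0, -0.0, 0.0162], [0.0, -0.0, 0.0162], [0.0, -0.0, 0.0162], [0.0, -0.0, 0.0162], [0.0, -0.0, 0.0162]]
[[-0.0, -0.0, -0.131], [-0.0, -0.0, -0.131], [-0.0, -0.0, -0.131], [-0.0, -0.0, -0.131], [-0.0, -0.0, -0.131], [-0.0, -0.0, -0.131], [-0.0, -0.0, -0.131], [-0.0, -0.0, -0.131], [-0.0, -0.0, -0.131], [-0.0, -0.0, -0.131], [-0.0, -0.0, -0.131], [-0.0, -0.0, -0.131], [0.0, 0.0, 0.0], [0.0, 0.0, 0.0], [0.0, 0.0, 0.0], [0.0, 0.0, 0.0], [0.0, 0.0, 0.0]]
```

Call:
carry_out(translation=[[0,0.0095,0],[-0.001,0.009,0],[-0.0025,0.009,0],[-0.0035,0.0085,0],[-0.0045,0.008,0],[-0.0055,0.0075,0],[-0.0065,0.0065,0],[-0.0075,0.006,0],[-0.008,0.005,0],[-0.0085,0.0035,0]], turn=[[0,0,-0.131],[0,0,-0.131],[0,0,-0.131],[0,0,-0.131],[0,0,-0.131],[0,0,-0.131],[0,0,-0.131],[0,0,-0.131],[0,0,-0.131],[0,0,-0.131]], gripper=[0.1,0.1,0.1,0.1,0.1,0.1,0.1,0.1,0.1,0.1])

```text
time: 19.25
tool_pos: [0.5477, -0.2113, 0.181]
tool_rot: [3.141, 0.0, 1.499]
contact_force: [0.4, -0.3, 0.2]
opening: 0.0415
```

Call:
carry_out(translation=[[-0.009,0.0025,0],[-0.009,0.0015,0],[0,0,0],[0,0,0]], turn=[[0,0,-0.131],[0,0,-0.131],[0,0,0],[0,0,0]], gripper=[0.1,0.1,0.1,0.1])

```text
time: 19.65
tool_pos: [0.5513, -0.2288, 0.1806]
tool_rot: [3.141, -0.0, 1.752]
contact_force: [0.3, -1.6, -0.6]
opening: 0.0413
```

```bash
python3 -c "
from plan import *
st();plan((fw(-4,-112,89),1.756,1))
p=read_camera('scene');x0,y0=196,188
cv2.imwrite('pics/k.png',cv2.resize(p['img'][y0:y0+80,x0:x0+112,::-1],None,fx=7,fy=7,interpolation=cv2.INTER_CUBIC))"
```

```text
t 19.65 file mm [  -4.3 -112.   180.6] rot [ 3.141 -0.     1.752] F [ 0.3 -1.6 -0.6] M [ 0.03  0.05 -0.03] op 0.0413 q [-0.52  0.51  1.39  0.    1.24 -2.27]
[[-0.0001, 0.0003, 0.0916]]
[[0.0, -0.0, -0.004]]
```

View pics/k.png

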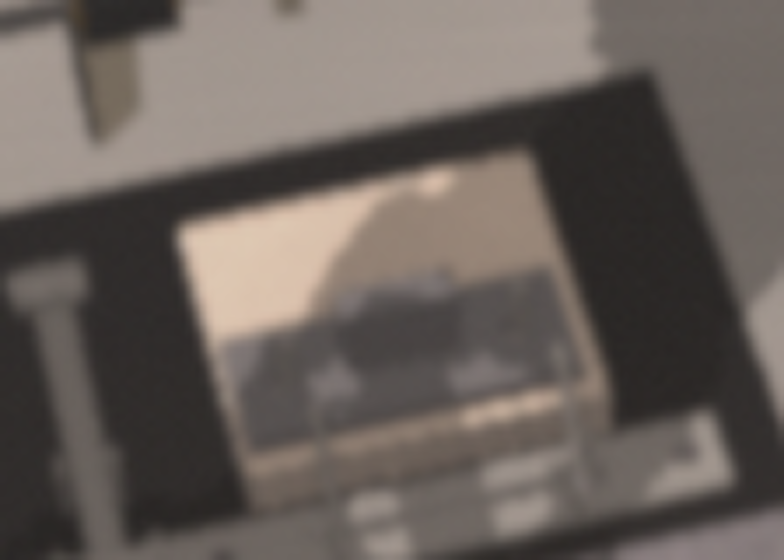

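The crop shows the plate lying flat on the cards from (225,340) to (590,390). The lever roll is still up at (47,283). I'll grip the roll and bring it down along its arc.

Call:
carry_out(translation=[[0,0.0003,0.02],[0,0,0.025],[0,0,0.025],[0,0,0.014],[0,0,0.0075],[0,0,0],[0,0,0]], turn=[[0,0,0],[0,0,0],[0,0,0],[0,0,0],[0,0,0],[0,0,0],[0,0,0]], gripper=[0.1,0.1,0.1,0.1,0.1,0.1,0.1], squeeze=15)

```text
time: 20.4
tool_pos: [0.5521, -0.229, 0.0896]
tool_rot: [3.141, 0.001, 1.755]
contact_force: [0.5, -0.9, 0.1]
opening: 0.0416
```

Call:
carry_out(translation=[[0,0,0],[0,0,0],[0,0,0],[0,0,0],[0,0,0]], turn=[[0,0,0],[0,0,0],[0,0,0],[0,0,0],[0,0,0]], gripper=[0.65,0.65,0.65,0.65,0.65])

```text
time: 20.9
tool_pos: [0.5521, -0.2296, 0.0895]
tool_rot: [3.14, 0.001, 1.756]
contact_force: [0.4, -3.3, 4.2]
opening: 0.024
```

```bash
python3 -c "
from plan import *
st()"
```

```text
t 20.9 file mm [  -3.7 -112.9   89.5] rot [3.140e+00 1.000e-03 1.756e+00] F [ 0.4 -3.3  4.2] M [-0.35  0.05 -0.02] op 0.024 q [-0.52  0.61  1.49 -0.    1.04 -2.28]
```

Call:
carry_out(translation=[[0,0,0],[0,-0.0065,0.004],[0,-0.0064,0.0042],[0,-0.006,0.0048],[0,-0.0055,0.0052],[0,-0.0051,0.0056],[0,-0.0047,0.006],[0,-0.004,0.0065],[0,-0.004,0.0065],[0,0,0]], turn=[[0,0,0],[0,0,0],[0,0,0],[0,0,0],[0,0,0],[0,0,0],[0,0,0],[0,0,0],[0,0,0],[0,0,0]], gripper=[0.65,0.65,0.65,0.65,0.65,0.65,0.65,0.65,0.65,0.65], squeeze=35)

```text
time: 21.9
tool_pos: [0.5103, -0.2374, 0.0464]
tool_rot: [3.141, 0.001, 1.756]
contact_force: [-1.7, -3.0, 7.1]
opening: 0.0234
```

```bash
python3 -c "
from plan import *
st()"
```

```text
t 21.9 file mm [ -46.2 -112.9   46.4] rot [3.141e+00 1.000e-03 1.756e+00] F [-1.7 -3.   7.1] M [-0.46  0.08  0.02] op 0.0234 q [-0.57  0.61  1.64 -0.    0.89 -2.33]
```

Call:
carry_out(translation=[[0,-0.0021,0.0046],[0,-0.0021,0.0046],[0,-0.0017,0.0048],[0,-0.0016,0.0048],[0,-0.0012,0.0048],[0,-0.0008,0.0035],[0,0,0],[0,0,0]], turn=[[0,0,0],[0,0,0],[0,0,0],[0,0,0],[0,0,0],[0,0,0],[0,0,0],[0,0,0]], gripper=[0.65,0.65,0.65,0.65,0.65,0.65,0.65,0.65])

```text
time: 22.7
tool_pos: [0.5003, -0.2392, 0.0186]
tool_rot: [-3.141, 0.0, 1.756]
contact_force: [-3.2, -5.6, -0.2]
opening: 0.0236
```

```bash
python3 -c "
from plan import *
st()"
```

```text
t 22.7 file mm [ -56.3 -112.8   18.6] rot [-3.141  0.     1.756] F [-3.2 -5.6 -0.2] M [-0.83  0.31  0.02] op 0.0236 q [-0.58  0.64  1.68 -0.    0.82 -2.34]
```

Call:
carry_out(translation=[[0,0,0],[0,0,0],[0,0,0],[0,0,0],[0,0,-0.015],[0,0,-0.025],[0,0,-0.035]], turn=[[0,0,0],[0,0,0],[0,0,0],[0,0,0],[0,0,0],[0,0,0],[0,0,0]], gripper=[0.1,0.1,0.1,0.1,0.1,0.1,0.1])

```text
time: 23.4
tool_pos: [0.4998, -0.2375, 0.0932]
tool_rot: [-3.139, -0.003, 1.756]
contact_force: [0.1, -0.5, -0.3]
opening: 0.0416
```

```bash
python3 -c "
from plan import *
st()"
```

```text
t 23.4 file mm [ -56.5 -111.    93.2] rot [-3.139e+00 -3.000e-03  1.756e+00] F [ 0.1 -0.5 -0.3] M [-0.01  0.    0.02] op 0.0416 q [-0.58  0.53  1.62  0.    0.99 -2.34]
```

Call:
carry_out(translation=[[0,0,-0.045],[0,0,-0.045],[0,-0.02,-0.03],[0,-0.02,-0.03],[-0.04,0,0],[-0.04,0,0],[-0.04,0,0],[-0.03,0,0],[0,0,0],[0,0,0]], turn=[[0,0,0],[0,0,0],[0,0,0],[0,0,0],[0,0,0],[0,0,0],[0,0,0],[0,0,0],[0,0,0],[0,0,0]], gripper=[0.1,0.1,0.1,0.1,0.1,0.1,0.1,0.1,0.1,0.1])

```text
time: 24.4
tool_pos: [0.4889, -0.393, 0.2431]
tool_rot: [-3.141, -0.002, 1.755]
contact_force: [0.6, 0.3, -0.2]
opening: 0.0417
```

```bash
python3 - <<'E'
from plan import *
st();p=read_camera('scene');k=6;x0,y0=253-66,240-46
im=cv2.resize(p["img"][y0:y0+92,x0:x0+132],None,fx=k,fy=k,interpolation=cv2.INTER_CUBIC)[:,:,::-1].copy()
r0=np.arctan2(18,-100);R=np.hypot(18,100)
for a,c in((0,(0,0,255)),(.1,(0,255,0))):
    q=(proj(p,fw(45+R*np.cos(r0-a),-112,18+R*np.sin(r0-a)))-[x0,y0]+.5)*k-.5
    cv2.circle(im,tuple(int(v) for v in q),3,c,1)
cv2.imwrite("pics/fin.png",im)
a=cv2.imread("pics/scene.png")[:,:,::-1].astype(int);d=np.abs(a-p["img"]).sum(2)
print("roll area diff",d[y0+30:y0+70,x0+8:x0+30].mean(), nets.tip_of(p,"lever_roll")[:1],[ (n,[np.round(r["pixel"]) for r in nets.tip_of(p,n)[:3]]) for n in("tape","spray","tray","bar")])
E
```

```text
t 24.4 file mm [ -95.8 -261.9  243.1] rot [-3.141e+00 -2.000e-03  1.755e+00] F [ 0.6  0.3 -0.2] M [ 0.06  0.01 -0.01] op 0.0417 q [-0.8   0.53  1.19  0.    1.43 -2.55]
roll area diff 19.829545454545453 [{'pixel': [202.5, 230.2], 'score': 0.7}] [('tape', [array([399., 220.]), array([104., 276.])]), ('spray', [array([507., 255.])]), ('tray', [array([106., 279.])]), ('bar', [array([376., 300.]), array([460., 303.]), array([253., 239.])])]
```

View pics/fin.png

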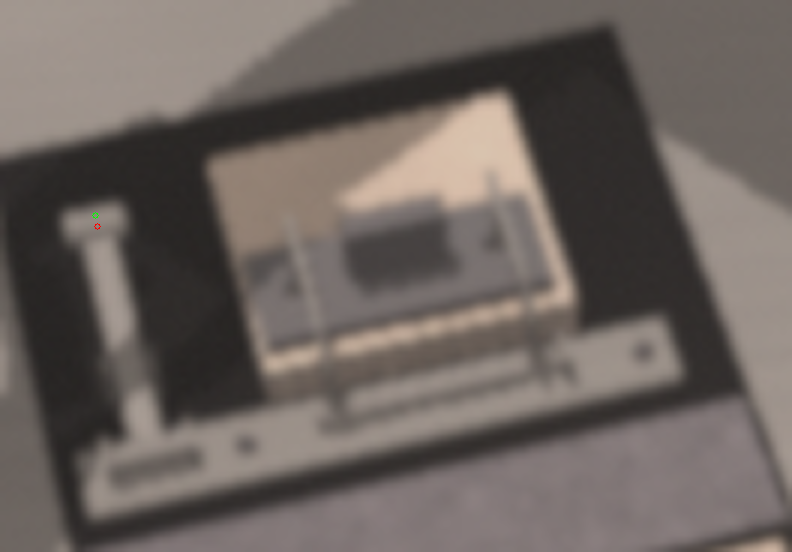

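The final crop shows the roll at (95,222) and the ring tips at (288,215) and (492,175), the same places as in the first closed picture. The bar lies flat on the stack under the rings. Handing in.

```bash
python3 -c "
from cell import robot;print(robot.hand_in())"
```

```text
the job is handed in; nothing more can be done
None
```

The job is done and handed in at about 24.5 s of the 72 s allowed. I gripped the lever's roll and lifted it along its arc until the rings were open. I then threaded the clamp plate over both posts and lowered it onto the cards. Last, I brought the lever back down along the arc and released it.

**Plate:** The posts stood about 5 mm to -x of nominal. The plate met no resistance at the posts. It touched the cards at the expected height with about 10 N, and I then released it. The last picture shows it lying flat on the stack under the rings.

**Lever and rings:** The roll and ring tips appear in the same places as in the first picture, with the rings closed. I did not press the lever again to check; I relied on the picture and its spring.

**Other things on the table:** The tape, spray, tray and the two look-alike bars were found within about 3 pixels of where they started, which is within the detector's noise.

**Forces:** The largest wrist force I read was about 11 N, but I only read it at the end of each move.

No check failed. One disagreed: while the plate was held, its left hole appeared about 3 mm off along y from where I predicted, but the plate went on freely anyway.

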